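# Close, pin and squeeze the carver's clamshell jig

## Robot

A 6-joint arm with a two-finger parallel gripper is mounted at the origin on the work surface. World frame = base frame: x ahead of the robot, y to its left, z up, the work surface at z = 0. Lengths are in m, angles in degrees, forces in N, time in s.
With the tool pointing down it reaches from about 0.325 to 0.75 m from the base axis. Payload 7.6 kg.
Tool frame: the origin (TCP) lies midway between the tips of the shut fingers; the grasp point (between the pads) lies 19 mm behind it; z points along the fingers, y is the line along which they close (so a half turn about z gives the same grasp; the last joint's range is limited). The gripper opens to 85 mm and grips with 20 to 120 N. Pads are 22 mm wide; open, the fingers measure 114 mm over their backs; the gripper's body (76 mm by 85 mm) begins 54 mm behind the grasp point. The pads swing forward as they close: fully open they stand 13 mm farther back than shut.
Start: joints at [-69.288, 2.991, 80.254, -0, 96.75, -4.028], TCP at [0.22, -0.477, 0.231] pointing down, gripper open.
Joint ranges: [-166.34, 166.34], [-52.06, 124.39], [6.96, 135.62], [-60.46, 240.46], [14.63, 156.25], [-167.68, 167.68]. Speed limits (degrees/s): [147.25, 147.25, 172.46, 180, 180, 180].

## Interface

Orientations are given as a 3x3 rotation matrix whose columns are the frame's x, y, z axes.
In Python, from bench import status, capture, camera_model, order, models gives the robot as it stands.
- The arm moves only by the tool jog_arm, never from a script. Its arguments are lists of equal length, an entry for each row: "fingers": the gripper command: -1 is shut, 1 is fully open, values between are in proportion; "travel": the shift along the tool's x, y, z in m, a list of three; "dr": the turn, a rotation vector about the tool's x, y, z in rad, a list of three. In form: {"fingers": [fingers, ...], "travel": [[x, y, z], ...], "dr": [[ax, ay, az], ...]}. A call has 1 to 10 rows; each row shifts and turns the commanded pose from where the row before left it, along the tool's axes as they then stand; what a row does not reach is not made up. A row lasts 1/12 s, in which the tool goes at most 41.7 mm and 7.16 degrees, less where a joint would pass 70% of its speed; a pose out of reach is approached as far as the arm can. A call with a gripper value outside its range is refused whole. The fingers move at their own pace and stop on an object; the grip force is fixed at half the most. Time passes only in rows, so rows that do not move let the fingers close. It gives the time, the measured TCP pose, the force, the opening and the grip force at its end, in the units of the state.
- status.observe(): the state, without advancing time (a new reading comes with each control period).
- capture(name): name is "scene" or "top" or "wrist"; returns the picture (384x512x3 uint8, blue, green, red); there is no depth.
- camera_model(name): a dict with "intrinsics" (3x3 intrinsics, pixels), "world_to_cam" (4x4, takes a point from world to camera coordinates). Camera axes: x right, y down, z forward; pixel columns grow to the right and rows downward; lengths in m; the calibration is good to about 2 mm. A picture is of the moment at which its call begins: read the wrist's pose just before it. camera_model takes no time and is no camera call; for the wrist camera it gives the pose at the moment of the call.
- order.sign_off(): hands the job in; it is judged then, once.
Trained networks look in the newest picture that a camera, given by its name, has taken for a name from the list of things; names that differ only in an ending like _2 or _b are one class to them, and where a whole thing is asked for, a point or a joint stands for the part that bears it (a point fixed in the world has none). Each returns a list of dicts, best first, with "conf" (0 to 1); they miss things now and then, are a little off and sometimes report something else, mostly with a low value. They report only what shows in the picture. A call takes as long as a camera call.
- models.spot_in(camera, query): "location" ([x, y, z] in m, in world coordinates, good to about 4 mm: the middle of the surface that is visible of it).
- models.cut_out(camera, query): "region" (384x512 bool, what is visible of it).
- models.tip_of(camera, query): "location" ([x, y, z] in m, in world coordinates, good to about 4 mm: a listed point, or the origin of a listed thing).
The state is a dict: "t": time; "joint_pos": joint angles; "dq": joint speeds; "effort": joint torques, N m; "eef_pos": TCP position; "eef_rot": TCP orientation; "force": force on the tool from outside, world axes, zero at the start; "torque": the same for the moment, N m; "width": finger opening in m; "gripper_force": force on a finger pad.
Only numpy, scipy, OpenCV 4.12 (cv2) and the standard library are available. Lean on these libraries where they do the work, as an engineer would, in place of code of your own. Each camera call takes 0.05 s, during which the arm holds its last target. There are 200 camera calls.

## Task

Shut the clamshell jig around the stone by swinging its hinged half all the way against the fixed half, then take the plain locking pin from the wooden stand and push it all the way down through the aligned holes at the jig's free end. Let go of the pin, grip across both halves so the fingers squeeze them firmly together, and finish holding that squeeze; do not let go. The stone stays in the jig, and the grinding points and other things lying about stay where they are.

Things in the scene. Friction and masses are not known exactly. Their poses are not given: they have to be found in the camera images.
- jig: Steel base plate bolted to the bench, 220 x 110 x 12 mm. Origin on the bench, mid-jaws, on the parting line; z up. x runs along the jaws from the hinge end (hinge axis at x = -75 mm, y = 0, post 58 mm high) to the free end (lug holes at x = +80 mm, y = 0; plate ends at +115). Fixed half on the -y side; hinged half on the +y side, swinging out to +y. A rubber rest (top z = 28 mm) carries the stone.
- fixed_half: Fixed aluminium half, does not move; its frame is that of the jig. Jaw from x = -60 to +60 mm, y = -26 (flat outer face) to 0, z = 13 to 54 mm, hollowed inside for the stone. At its free end a lug block, x = 60 to 100, y = -16 to 16, z = 12 to 41 mm, with a vertical hole.
- swing_half: Hinged half, mirrors the fixed one. Origin on the hinge axis at bench level; x from the hinge along its parting face, y to its outer side. Jaw x = 15 to 135 mm, y = 0 to 26 (flat outer face), z = 13 to 54; at the free end a tongue (x = 135 to 175, y = -16 to 16, z = 42 to 54) with a vertical hole. Shut, its yaw equals the jig's (hard stop, holes in line); at the start it is 0.5 to 1 rad more.
- lower_hole (a point): Centre of the mouth of the hole in the fixed lug, 41 mm above the bench; vertical, 12.5 mm wide with a 1.5 mm chamfer, 29 mm deep, down to the base plate.
- upper_hole (a point): Centre of the mouth of the hole in the tongue of the hinged half, 54 mm above the bench; 12.5 mm wide with a 1.5 mm chamfer, right through the 12 mm tongue. Straight above lower_hole when shut.
- push_face (a point): Point on the flat outer face of the hinged half, 125 mm from the hinge axis along the half, 34 mm above the bench; a good place to push it shut. Outward is +y of swing_half. The hinge is stiff (0.08 N m of friction): the half stays where it is left, and about 1 N here moves it. Shut, both halves together are 52 mm wide, tops level.
- pin: Steel locking pin in one of the stand's holes: plain 10 mm shaft 38 mm long, tapered foot, and a plain flat-topped cylindrical head 16 mm wide, 24 mm high to hold it by. Origin at the bottom of the foot, z up: head from z = 38 to 62 mm. In the stand its head rests on the stand's top. Home in the jig, its head rests on the tongue and its foot is 16 mm above the bench. 50 g +- 30 %.
- stand: Fixed wooden block, 210 (x) x 56 (y) x 45 mm high, origin at the centre of its underside. Four holes in its top along x at -75, -25, +25 and +75 mm hold, in any order, the pin and three grinding points.
- ball_point: Grinding point, same shaft as the pin, with a 22 mm stone ball on a thin neck. Stays in the stand. Origin at the foot.
- cone_point: Grinding point with an upright pointed stone cone, 22 mm wide at its foot. Stays in the stand. Origin at the foot.
- disc_point: Grinding point with a flat stone disc 34 mm wide, 6 mm thick, on a thin neck. Stays in the stand. Origin at the foot.
- stone: Pale jade blank, a loose rounded block 50 x 21 x 23 mm high lying along the jig's x on the rubber rest, its top 51 mm above the bench; origin at the centre of its underside. The shut halves enclose it with 3 mm to spare each side.
- bowl: White bowl, 120 mm wide, 55 mm high; bystander. Origin at the centre of its underside.
- wrench: Small steel wrench, 140 mm long, lying flat; bystander.
- brush: Brush, 170 mm long, lying flat; bystander.
- rough: Lump of rough stone, 70 x 50 x 40 mm; bystander. Origin at the centre of its underside.

How it is judged:
By the outcome, as a careful person would: the job done as asked, in the order asked, and still so for the second after the job is handed in, while the arm keeps its last pose, push and grip.
It also fails if it takes over 58 s, if anything falls off the work surface, if the arm or the gripper's body presses on something with over 40 N, if the wrist force passes 120 N, or if a joint passes its speed limit or range.

## Working session

There is one attempt and no reset: what is moved stays moved. The work goes in short steps, Python scripts to look and compute and a tool call to move; the robot and the scene stay as the last step left them, time stands still between calls to the robot, and variables do not carry over. Pictures are saved under pics/ and viewed, at most 11 in all, crops included, and the job is handed in when it is done.

Besides the shell and the picture viewer there is one more tool, called after "Emit:" by a JSON object that holds its "op" and its "data", one argument or row to a line. jog_arm: Moves the arm, as the interface text tells. Its arguments: {"type":"object","properties":{"fingers":{"type":"array","items":{"type":"number"}},"travel":{"type":"array","items":{"type":"array","items":{"type":"number"}}},"dr":{"type":"array","items":{"type":"array","items":{"type":"number"}}}},"required":["fingers","travel","dr"]}

```bash
mkdir -p pics; ls; python3 - <<'E'
from bench import status, capture, models
import cv2, numpy as np
s=status.observe(); print(s['t'],s['eef_pos'],np.round(s['eef_rot'],3).tolist(),s['width'],s['force'])
for c in ("scene","top"):
    cv2.imwrite(f"pics/{c}0.png",capture(c))
    for q in ["pin","lower_hole","upper_hole","push_face","jig","swing_half","stand","stone"]:
        r=models.tip_of(c,q)[:2]
        print(c,q,[(np.round(d['location'],4).tolist(),round(d['conf'],2)) for d in r])
E
```

```text
pics
0.0 [ 0.21961581 -0.47651176  0.23044755] [[0.908, 0.418, -0.001], [0.418, -0.908, 0.002], [0.0, -0.002, -1.0]] 0.08543178353964381 [-0.716886   -0.24837635 -0.16791067]
scene pin [([0.5396, -0.3128, 0.0063], 0.5)]
scene lower_hole [([0.5707, -0.0331, 0.036], 0.65)]
scene upper_hole [([0.5549, 0.0873, 0.0503], 0.88)]
scene push_face [([0.5122, 0.0891, 0.0349], 0.77)]
scene jig []
scene swing_half [([0.575, -0.0313, 0.0387], 0.65), ([0.4201, -0.0046, 0.0012], 0.59)]
scene stand []
scene stone [([0.4984, -0.0182, 0.0333], 0.59), ([0.4904, -0.3154, 0.0056], 0.19)]
top pin [([0.5439, -0.3057, 0.0074], 0.48)]
top lower_hole [([0.5769, -0.0268, 0.0407], 0.95), ([0.5952, -0.2933, 0.0081], 0.21)]
top upper_hole [([0.5518, 0.0814, 0.0527], 0.76)]
top push_face [([0.512, 0.0853, 0.0348], 0.65)]
top jig [([0.4966, -0.0187, -0.0037], 0.77)]
top swing_half [([0.4222, -0.0057, 0.0002], 0.71), ([0.5777, -0.0261, 0.0406], 0.51)]
top stand [([0.7589, -0.1833, -0.0022], 0.18)]
top stone [([0.4937, -0.0159, 0.0291], 0.62)]
```

View pics/top0.png

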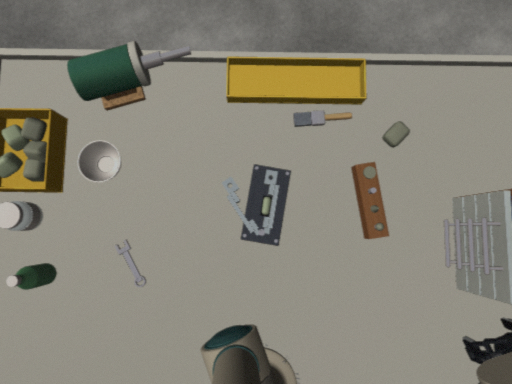

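View pics/scene0.png

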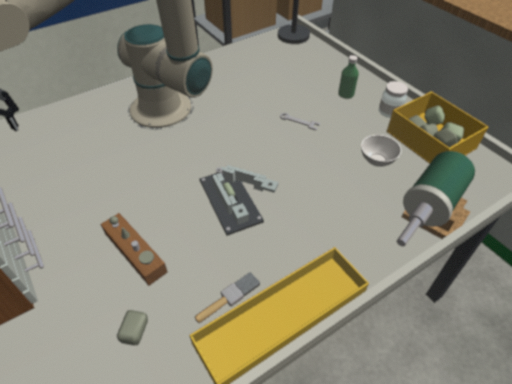

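```bash
cat > h.py <<'E'
from bench import status, capture, models, camera_model
import cv2, numpy as np
def proj(c,p):
    m=camera_model(c); q=np.array(m['world_to_cam'])@np.r_[p,1]; u=np.array(m['intrinsics'])@q[:3]; return u[:2]/u[2]
def ray(c,uv,z):
    m=camera_model(c); T=np.linalg.inv(m['world_to_cam']); d=T[:3,:3]@np.linalg.inv(m['intrinsics'])@np.r_[uv,1]; o=T[:3,3]
    return o+d*(z-o[2])/d[2]
def to_tool(dp):  # world shift -> tool axes
    return np.array(status.observe()['eef_rot']).T@np.array(dp)
def tips(c,qs):
    capture(c)
    for q in qs: print(c,q,[(np.round(d['location'],4).tolist(),round(d['conf'],2)) for d in models.tip_of(c,q)[:2]])
E
python3 - <<'E'
from h import *
a=cv2.imread("pics/top0.png")[155:245,340:405]; b=cv2.imread("pics/scene0.png")[205:290,95:175]
f=lambda i:cv2.resize(i,(400,560),interpolation=cv2.INTER_CUBIC)
cv2.imwrite("pics/z.png",np.hstack([f(a),f(b)]))
print(proj("top",[.5439,-.3057,.07]),proj("scene",[.5439,-.3057,.07]))
print([ray("top",uv,.06) for uv in [(370,172),(373,190),(376,209),(379,227)]])
for c in("top","scene"):
  print(c,proj(c,[.575,-.029,.041]),proj(c,[.4215,-.005,.058]))
  for q in ["ball_point","cone_point","disc_point"]:
    print(q,[(np.round(d['location'],3),round(d['conf'],2)) for d in models.tip_of(c,q)[:2]])
print(camera_model("wrist"))
E
```

```text
[373.34873073 188.95606514] [134.98027947 242.9015395 ]
[array([ 0.59193856, -0.30104089,  0.06      ]), array([ 0.54215414, -0.30811396,  0.06      ]), array([ 0.49016232, -0.31504497,  0.06      ]), array([ 0.44143752, -0.32196986,  0.06      ])]
top [270.83057973 177.88755628] [262.00451547 233.0799916 ]
ball_point [(array([ 0.443, -0.323,  0.009]), 0.56)]
cone_point [(array([ 0.492, -0.314,  0.008]), 0.39)]
disc_point [(array([ 0.71 , -0.394, -0.   ]), 0.63), (array([ 0.592, -0.297,  0.007]), 0.45)]
scene [239.6251728  209.40643156] [217.97218674 167.19679011]
ball_point [(array([ 0.442, -0.317,  0.007]), 0.51)]
cone_point [(array([ 0.495, -0.314,  0.006]), 0.52)]
disc_point [(array([ 0.591, -0.301,  0.005]), 0.54)]
{'intrinsics': array([[304.88893965,   0.        , 253.98441506],
       [  0.        , 304.88893965, 192.30369095],
       [  0.        ,   0.        ,   1.        ]]), 'world_to_cam': array([[ 0.41868214, -0.90813183, -0.00135786, -0.52559217],
       [-0.87726232, -0.4048358 ,  0.2579124 , -0.03398897],
       [-0.23476817, -0.10679212, -0.96616735,  0.37846287],
       [ 0.        ,  0.        ,  0.        ,  1.        ]])}
```

View pics/z.png

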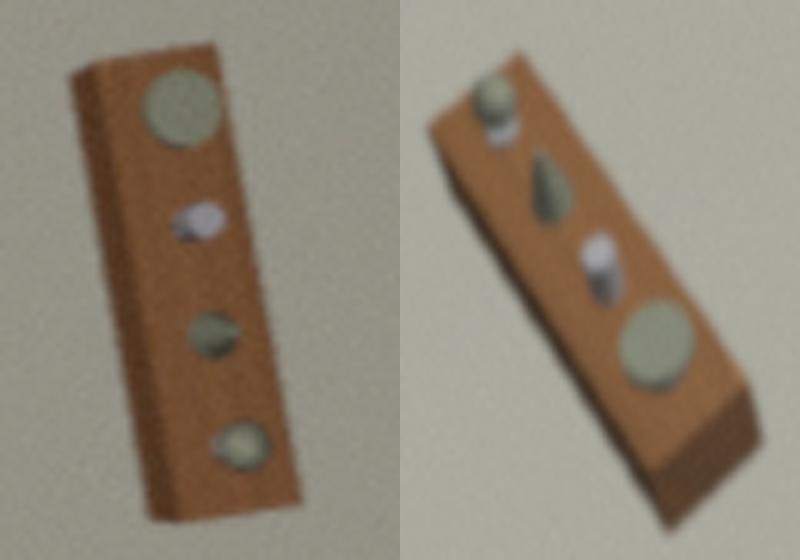

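Emit:
{"op": "jog_arm", "data": {
  "fingers": [-1,-1,-1,-1,-1,-1,-1,-1,-1,-1],
  "travel": [
    [0.0246,-0.0219,0],
    [0.0246,-0.0219,0],
    [0.0246,-0.0219,0],
    [0.0246,-0.0219,0],
    [0.0246,-0.0219,0],
    [0.0246,-0.0219,0],
    [0.0246,-0.0219,0],
    [0.0246,-0.0219,0],
    [0.0246,-0.0219,0],
    [0.0246,-0.0219,0]
  ],
  "dr": [
    [0,0,0],
    [0,0,0],
    [0,0,0],
    [0,0,0],
    [0,0,0],
    [0,0,0],
    [0,0,0],
    [0,0,0],
    [0,0,0],
    [0,0,0]
  ]
}}

```text
t: 2.03
eef_pos: [0.3518, -0.1735, 0.2315]
eef_rot: [[0.908, 0.418, 0.001], [0.418, -0.908, -0.0], [0.0, 0.001, -1.0]]
force: [0.0, 0.2, 0.4]
width: -0.0003
gripper_force: 0.0
```

Emit:
{"op": "jog_arm", "data": {
  "fingers": [-1,-1,-1,-1,-1,-1,-1,-1,-1,-1],
  "travel": [
    [0.0246,-0.0219,0],
    [0.0246,-0.0219,0],
    [0.0246,-0.0219,0],
    [0.0246,-0.0219,0],
    [0.0246,-0.0219,0],
    [0.0246,-0.0219,0],
    [0.0246,-0.0219,0],
    [0.0246,-0.0219,0],
    [0.0246,-0.0219,0],
    [0.0246,-0.0219,0]
  ],
  "dr": [
    [0,0,0],
    [0,0,0],
    [0,0,0],
    [0,0,0],
    [0,0,0],
    [0,0,0],
    [0,0,0],
    [0,0,0],
    [0,0,-0.08],
    [0,0,-0.08]
  ]
}}

```text
t: 2.87
eef_pos: [0.4813, 0.1295, 0.2313]
eef_rot: [[0.828, 0.561, 0.0], [0.561, -0.828, -0.0], [0.0, 0.0, -1.0]]
force: [0.7, 0.1, -0.0]
width: -0.0002
gripper_force: 0.0
```

```bash
python3 - <<'E'
from h import *
s=status.observe(); print(s['t'],s['eef_pos'],np.round(s['eef_rot'],3).tolist(),s['width'],s['force'])
cv2.imwrite("pics/w1.png",capture("wrist"))
tips("wrist",["lower_hole","upper_hole","push_face","jig","swing_half"])
E
```

```text
2.8667 [0.48133335 0.12947881 0.23126503] [[0.828, 0.561, 0.0], [0.561, -0.828, -0.0], [0.0, 0.0, -1.0]] -0.00024565747272616034 [ 0.70417832  0.10949088 -0.03857971]
wrist lower_hole [([0.5782, -0.0282, 0.0408], 0.78)]
wrist upper_hole [([0.5489, 0.084, 0.0518], 0.83)]
wrist push_face [([0.5115, 0.0882, 0.037], 0.91)]
wrist jig [([0.5022, -0.0183, 0.0019], 0.56)]
wrist swing_half [([0.4245, -0.0077, -0.0018], 0.73), ([0.5, -0.0205, 0.004], 0.4)]
```

View pics/w1.png

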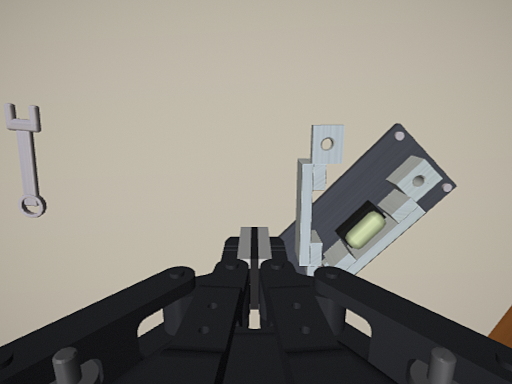

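Emit:
{"op": "jog_arm", "data": {
  "fingers": [-1,-1,-1,-1,-1,-1,-1,-1,-1,-1],
  "travel": [
    [0,0,0.034],
    [0,0,0.035],
    [0,0,0.035],
    [0,0,0.035],
    [0,0,0.035],
    [0,0,0.033],
    [0,0.01,0],
    [0,0.01,0],
    [0,0.01,0],
    [0,0.005,0]
  ],
  "dr": [
    [0,0,0],
    [0,0,0],
    [0,0,0],
    [0,0,0],
    [0,0,0],
    [0,0,0],
    [0,0,0],
    [0,0,0],
    [0,0,0],
    [0,0,0]
  ]
}}

```text
t: 4.05
eef_pos: [0.5032, 0.0972, 0.0274]
eef_rot: [[0.831, 0.556, 0.006], [0.556, -0.831, 0.0], [0.005, 0.003, -1.0]]
force: [0.3, 0.7, 0.0]
width: -0.0004
gripper_force: 0.2
```

Emit:
{"op": "jog_arm", "data": {
  "fingers": [-1,-1,-1,-1,-1,-1,-1,-1,-1,-1],
  "travel": [
    [0.002,0.00625,0],
    [0.002,0.00625,0],
    [0.002,0.00625,0],
    [0.002,0.00625,0],
    [0.002,0.00625,0],
    [0.002,0.00625,0],
    [0.002,0.00625,0],
    [0.002,0.00625,0],
    [0.002,0.00625,0],
    [0.002,0.00625,0]
  ],
  "dr": [
    [0,0,0.05],
    [0,0,0.05],
    [0,0,0.05],
    [0,0,0.05],
    [0,0,0.05],
    [0,0,0.05],
    [0,0,0.05],
    [0,0,0.05],
    [0,0,0.05],
    [0,0,0.05]
  ]
}}

```text
t: 4.88
eef_pos: [0.5427, 0.0473, 0.0268]
eef_rot: [[0.996, 0.088, 0.004], [0.088, -0.996, 0.0], [0.004, 0.0, -1.0]]
force: [-0.7, 1.2, 0.6]
width: 0.0001
gripper_force: 0.4
```

```bash
python3 - <<'E'
from h import *
s=status.observe(); p=s['eef_pos']-np.array([.422,-.006,0]); R=s['eef_rot']
print(s['t'],s['force'],np.degrees(np.arctan2(R[1][0],R[0][0])), p@R[:,0],-p@R[:,1])
tips("top",["upper_hole","lower_hole"]); tips("scene",["upper_hole","lower_hole"])
E
```

```text
4.8833 [-0.66102594  1.20006731  0.64667432] 5.07421872461285 0.12504307497877953 0.04241361733766001
top upper_hole [([0.5778, -0.0275, 0.041], 0.18)]
top lower_hole [([0.5805, -0.0304, 0.0387], 0.47), ([0.7084, -0.3939, -0.0027], 0.18)]
scene upper_hole [([0.581, 0.0101, 0.0504], 0.91)]
scene lower_hole [([0.5747, -0.0355, 0.0398], 0.96)]
```

Emit:
{"op": "jog_arm", "data": {
  "fingers": [-1,-1,-1,-1,-1,-1,-1],
  "travel": [
    [0.002,0.00625,0],
    [0.002,0.00625,0],
    [0.002,0.00625,0],
    [0.002,0.00625,0],
    [0.002,0.00625,0],
    [0,0.002,0],
    [0,0.001,0]
  ],
  "dr": [
    [0,0,0.05],
    [0,0,0.05],
    [0,0,0.05],
    [0,0,0.05],
    [0,0,0.045],
    [0,0,0],
    [0,0,0]
  ]
}}

```text
t: 5.77
eef_pos: [0.5508, 0.0149, 0.0247]
eef_rot: [[0.989, -0.151, 0.002], [-0.151, -0.989, 0.002], [0.001, -0.002, -1.0]]
force: [2.8, 7.2, -2.0]
width: -0.0002
gripper_force: 4.1
```

Emit:
{"op": "jog_arm", "data": {
  "fingers": [-1,-1,-1,-1],
  "travel": [
    [0,0.002,0],
    [0,0.002,0],
    [0,0.001,0],
    [0,0,0]
  ],
  "dr": [
    [0,0,0],
    [0,0,0],
    [0,0,0],
    [0,0,0]
  ]
}}

```text
t: 6.1
eef_pos: [0.5508, 0.0147, 0.0248]
eef_rot: [[0.989, -0.148, 0.004], [-0.148, -0.989, 0.009], [0.003, -0.01, -1.0]]
force: [7.2, 24.5, -3.7]
width: -0.0002
gripper_force: 12.5
```

```bash
python3 - <<'E'
from h import *
s=status.observe(); p=s['eef_pos']-np.array([.422,-.006,0]); R=s['eef_rot']
print(s['t'],s['force'],np.degrees(np.arctan2(R[1][0],R[0][0])), p@R[:,0],-p@R[:,1])
tips("top",["upper_hole","lower_hole"]); tips("scene",["upper_hole"])
cv2.imwrite("pics/sc2.png",cv2.resize(capture("scene")[150:250,180:300],None,fx=5,fy=5,interpolation=cv2.INTER_CUBIC))
E
```

```text
6.1 [ 7.1901278  24.5396608  -3.66364261] -8.499487693945218 0.12435720844573521 0.03977656726415763
top upper_hole []
top lower_hole [([0.7579, -0.1844, -0.0049], 0.73)]
scene upper_hole [([0.5804, -0.0257, 0.0484], 0.77), ([0.4998, -0.0145, 0.0022], 0.4)]
```

View pics/sc2.png

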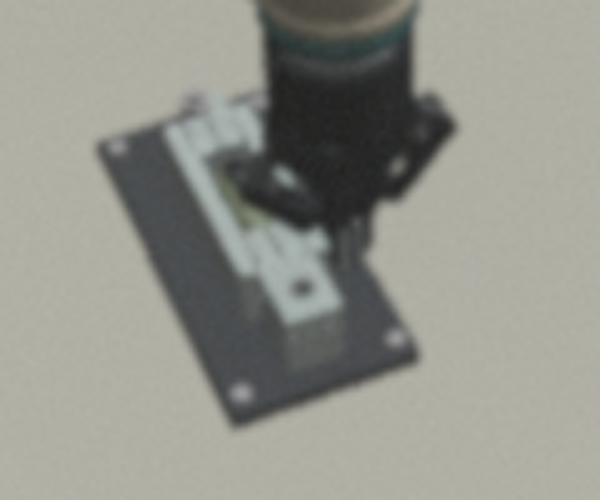

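Emit:
{"op": "jog_arm", "data": {
  "fingers": [-1,-1,-1,-1,-1,-1,-1,-1,-1,-1],
  "travel": [
    [0,-0.01,0],
    [0,-0.015,0],
    [0,-0.015,0],
    [0,0,-0.03],
    [0,0,-0.03],
    [0,0,-0.03],
    [0,0.02,-0.03],
    [0,0.02,-0.03],
    [-0.01,0.02,-0.01],
    [-0.01,0.02,0]
  ],
  "dr": [
    [0,0,0],
    [0,0,0],
    [0,0,0],
    [0,0,0],
    [0,0,0],
    [0,0,0],
    [0,0,0],
    [0,0,0],
    [0,0,0],
    [0,0,0]
  ]
}}

```text
t: 7.23
eef_pos: [0.5247, -0.0281, 0.1885]
eef_rot: [[0.989, -0.15, 0.007], [-0.15, -0.989, -0.001], [0.007, 0.0, -1.0]]
force: [0.4, -0.5, -0.5]
width: -0.0001
gripper_force: 0.0
```

```bash
python3 - <<'E'
from h import *
s=status.observe(); print(s['t'],s['eef_pos'],s['force'])
cv2.imwrite("pics/w2.png",capture("wrist"))
tips("wrist",["upper_hole","lower_hole"]); print(proj("wrist",[.576,-.029,.054]),proj("wrist",[.422,-.006,.058]))
E
```

```text
7.2333 [ 0.52472745 -0.02812566  0.18853604] [ 0.37595391 -0.53182661 -0.47772005]
wrist upper_hole [([0.5779, -0.0296, 0.0526], 0.93)]
wrist lower_hole []
[245.87578551 126.49257344] [247.49952744 286.59919225]
```

View pics/w2.png

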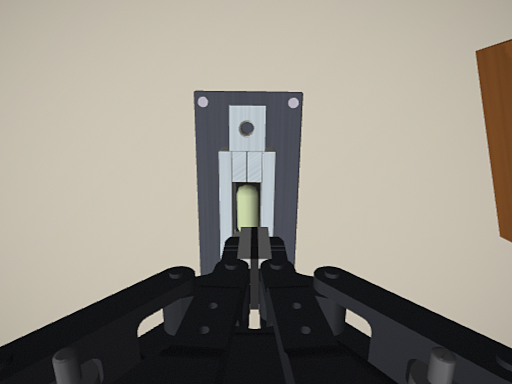

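Emit:
{"op": "jog_arm", "data": {
  "fingers": [-1,-1,-1,-1,-1,-1,-1,-1,-1,-1],
  "travel": [
    [0.001,0.036,0],
    [0.001,0.036,0],
    [0.001,0.036,0],
    [0.001,0.036,0],
    [0.001,0.036,0],
    [0.001,0.036,0],
    [0.001,0.036,0],
    [0.001,0.035,0],
    [0,0,0],
    [0,0,0]
  ],
  "dr": [
    [0,0,0],
    [0,0,0],
    [0,0,0],
    [0,0,0],
    [0,0,0],
    [0,0,0],
    [0,0,0],
    [0,0,-0.1],
    [0,0,-0.1],
    [0,0,-0.1]
  ]
}}

```text
t: 8.27
eef_pos: [0.4877, -0.3134, 0.1831]
eef_rot: [[0.989, 0.15, -0.001], [0.15, -0.989, 0.001], [-0.001, -0.001, -1.0]]
force: [-0.0, 1.1, 0.0]
width: -0.0
gripper_force: 0.0
```

```bash
python3 - <<'E'
from h import *
s=status.observe(); print(s['t'],s['eef_pos'],np.round(s['eef_rot'],3).tolist())
cv2.imwrite("pics/w3.png",capture("wrist"))
for q in ("pin","stand","disc_point","cone_point"):
  for f in (models.tip_of,models.spot_in): print(q,f.__name__,[(np.round(d['location'],4),round(d['conf'],2)) for d in f("wrist",q)[:2]])
r=models.cut_out("wrist","pin")
if r: print(r[0]['conf'],np.argwhere(r[0]['region']).mean(0),np.argwhere(r[0]['region']).min(0),np.argwhere(r[0]['region']).max(0))
E
```

```text
8.2667 [ 0.48774713 -0.31338399  0.18311202] [[0.989, 0.15, -0.001], [0.15, -0.989, 0.001], [-0.001, -0.001, -1.0]]
pin call [(array([ 0.5414, -0.3053,  0.0081]), 0.54)]
pin call [(array([ 0.5405, -0.3069,  0.0705]), 0.65)]
stand call []
stand call [(array([ 0.5333, -0.3082,  0.0472]), 0.68)]
disc_point call [(array([ 0.5942, -0.2981,  0.0078]), 0.81)]
disc_point call [(array([ 0.5902, -0.3007,  0.0689]), 0.8)]
cone_point call [(array([ 0.4891, -0.3189,  0.0091]), 0.63)]
cone_point call [(array([ 0.491 , -0.3173,  0.0609]), 0.81)]
0.72 [125.42222222 255.18518519] [116 247] [135 264]
```

View pics/w3.png

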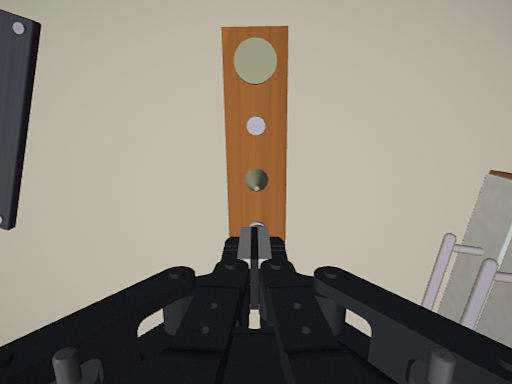

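```bash
python3 - <<'E'
from h import *
p=ray("wrist",(255.2,125.4),.069); e=np.array(status.observe()['eef_pos']); print(p, to_tool(p-e))
# cross-check with top view of the pin's head
for c in ("top","scene"):
  capture(c); r=models.cut_out(c,"pin"); g=r[0]['region']; print(c,np.argwhere(g).mean(0)[::-1],proj(c,[p[0],p[1],.064]))
E
```

```text
[ 0.54110776 -0.30599097  0.069     ] [0.05348849 0.00175347 0.1154057 ]
top [371.4  190.08] [372.73052753 190.21559007]
scene [135.39705882 245.97058824] [134.95547632 243.56731415]
```

Emit:
{"op": "jog_arm", "data": {
  "fingers": [1,1,1,1,1,1,1,1,1,1],
  "travel": [
    [0.018,0.001,0],
    [0.018,0.0008,0],
    [0.0175,0,0],
    [0,0,0],
    [0,0,0.025],
    [0,0,0.03],
    [0,0,0.03],
    [0,0,0.03],
    [0,0,0.018],
    [0,0,0.002]
  ],
  "dr": [
    [0,0,0],
    [0,0,0],
    [0,0,0],
    [0,0,0],
    [0,0,0],
    [0,0,0],
    [0,0,0],
    [0,0,0],
    [0,0,0],
    [0,0,0]
  ]
}}

```text
t: 9.8
eef_pos: [0.5382, -0.305, 0.0443]
eef_rot: [[0.989, 0.146, -0.007], [0.146, -0.989, 0.004], [-0.006, -0.005, -1.0]]
force: [-0.1, -0.2, -0.9]
width: 0.0858
gripper_force: 0.0
```

Emit:
{"op": "jog_arm", "data": {
  "fingers": [-1,-1,-1,-1,-1,-1,-1,-1],
  "travel": [
    [0,0,0],
    [0,0,0],
    [0,0,0],
    [0,0,0],
    [0,0,0],
    [0,0,0],
    [0,0,0],
    [0,0,0]
  ],
  "dr": [
    [0,0,0],
    [0,0,0],
    [0,0,0],
    [0,0,0],
    [0,0,0],
    [0,0,0],
    [0,0,0],
    [0,0,0]
  ]
}}

```text
t: 10.47
eef_pos: [0.5414, -0.3066, 0.0505]
eef_rot: [[0.989, 0.146, 0.002], [0.146, -0.989, -0.001], [0.001, 0.001, -1.0]]
force: [-0.9, 1.5, 5.2]
width: 0.0136
gripper_force: 58.5
```

Emit:
{"op": "jog_arm", "data": {
  "fingers": [-1,-1,-1,-1,-1,-1],
  "travel": [
    [0,0,-0.01],
    [0,0,-0.015],
    [0,0,-0.02],
    [0,0,-0.025],
    [0,0,-0.025],
    [0,0,0]
  ],
  "dr": [
    [0,0,0],
    [0,0,0],
    [0,0,0],
    [0,0,0],
    [0,0,0],
    [0,0,0]
  ]
}}

```text
t: 10.97
eef_pos: [0.5428, -0.3075, 0.151]
eef_rot: [[0.989, 0.146, 0.008], [0.146, -0.989, -0.005], [0.007, 0.006, -1.0]]
force: [0.6, -0.4, 1.1]
width: 0.0138
gripper_force: 58.7
```

```bash
python3 - <<'E'
from h import *
s=status.observe(); print(s['t'],s['eef_pos'],s['width'],s['gripper_force'],s['force'])
a=capture("wrist")[150:300,180:330]; b=capture("scene")[160:270,85:195]
u,v=proj("scene",s['eef_pos']); print(u,v)
f=lambda i:cv2.resize(i,(400,400),interpolation=cv2.INTER_CUBIC)
cv2.imwrite("pics/g.png",np.hstack([f(a),f(b)]))
for c in("wrist","scene"): print([(np.round(d['location'],4),round(d['conf'],2)) for d in models.tip_of(c,"pin")[:2]])
E
```

```text
10.9667 [ 0.54284616 -0.3075371   0.15103827] 0.013778219944971342 58.71000051498413 [ 0.62326048 -0.37197585  1.14063545]
126.2279940245937 222.52473018547516
[(array([ 0.5419, -0.3093,  0.107 ]), 0.81)]
[(array([ 0.5407, -0.3111,  0.1051]), 0.4), (array([ 0.7121, -0.3926, -0.0008]), 0.38)]
```

View pics/g.png

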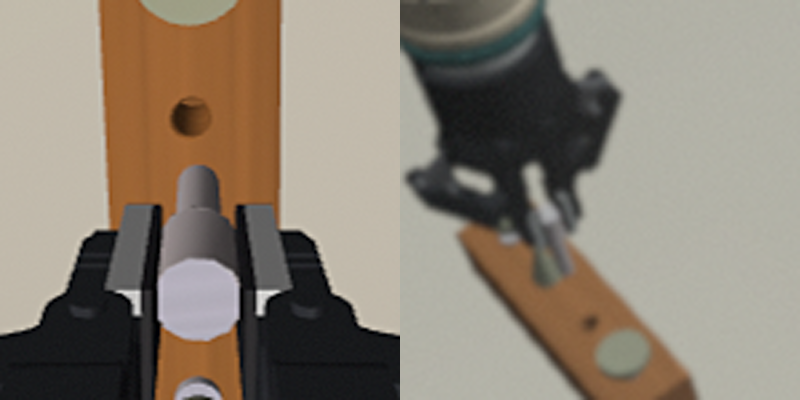

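```bash
cat >> h.py <<'E'
def cam_in_tool():
    s=status.observe(); T=np.eye(4); T[:3,:3]=s['eef_rot']; T[:3,3]=s['eef_pos']
    return np.linalg.inv(T)@np.linalg.inv(camera_model("wrist")['world_to_cam'])
E
python3 - <<'E'
from h import *
s=status.observe(); e=np.array(s['eef_pos'])
p=ray("wrist",(254.3,262.5),e[2]+.0185); print("pin head rel tool",to_tool(p-e))
C=cam_in_tool(); print(C.round(4).tolist())
# hole from w2
i=cv2.cvtColor(cv2.imread("pics/w2.png"),cv2.COLOR_BGR2GRAY)[112:146,232:262]
m=(i<85).astype(np.uint8); n,l,st,ce=cv2.connectedComponentsWithStats(m); print([(st[k].tolist(),(ce[k]+[232,112]).round(1).tolist()) for k in range(1,n)])
E
```

```text
pin head rel tool [-0.00054256  0.00108933 -0.01850076]
[[0.0002, -0.9661, -0.2583, 0.0651], [1.0, 0.0005, -0.0012, 0.0011], [0.0013, -0.2583, 0.9661, -0.1424], [0.0, 0.0, 0.0, 1.0]]
[([9, 10, 12, 13, 121], [246.3, 127.7])]
```

```bash
python3 - <<'E'
from h import *
C=cam_in_tool(); C[1,3]-=.0011; C[0,3]+=.0003
R=np.array([[0.989,-0.15,0.007],[-0.15,-0.989,-0.001],[0.007,0,-1]]); e=np.array([.52472745,-.02812566,.18853604])
K=np.array(camera_model("wrist")['intrinsics'])
def w(uv,z):
    d=R@C[:3,:3]@np.linalg.inv(K)@np.r_[uv,1]; o=R@C[:3,3]+e; return o+d*(z-o[2])/d[2]
h=w((246.4,128.3),.054); print(h)
a,b=w((202.5,101.5),.012),w((293.5,102.5),.012); print(a,b,np.linalg.norm(a-b),np.degrees(np.arctan2((a-b)[1],(a-b)[0]))-90)
s=status.observe(); d=h-s['eef_pos']; print(d, to_tool(d))
E
```

```text
[ 0.57653576 -0.02876621  0.054     ]
[0.60740458 0.01211029 0.012     ] [ 0.59274582 -0.07818537  0.012     ] 0.0914777895125646 -9.221054995876756
[ 0.03617605  0.2771477  -0.08879594] [ 0.07650034 -0.26873276  0.0890768 ]
```

Emit:
{"op": "jog_arm", "data": {
  "fingers": [-1,-1,-1,-1,-1,-1,-1,-1,-1,-1],
  "travel": [
    [0.005,-0.02,0],
    [0.009,-0.031,0],
    [0.009,-0.031,0],
    [0.009,-0.031,0],
    [0.009,-0.031,0],
    [0.009,-0.031,0],
    [0.009,-0.031,0],
    [0.009,-0.031,0],
    [0.009,-0.0317,0],
    [0,0,0]
  ],
  "dr": [
    [0,0,0],
    [0,0,0],
    [0,0,0],
    [0,0,0],
    [0,0,0],
    [0,0,0],
    [0,0,0],
    [0,0,0],
    [0,0,0],
    [0,0,0]
  ]
}}

```text
t: 12.0
eef_pos: [0.5773, -0.0239, 0.1424]
eef_rot: [[0.988, 0.151, -0.003], [0.151, -0.988, 0.002], [-0.003, -0.003, -1.0]]
force: [0.6, -0.2, -0.8]
width: 0.0134
gripper_force: 58.8
```

Emit:
{"op": "jog_arm", "data": {
  "fingers": [-1,-1,-1,-1,-1],
  "travel": [
    [0,0,0.01],
    [0,0,0.01],
    [0,0,0.01],
    [0,0,0],
    [0,0,0]
  ],
  "dr": [
    [0,0,0.1],
    [0,0,0.1],
    [0,0,0.1],
    [0,0,0],
    [0,0,0]
  ]
}}

```text
t: 12.42
eef_pos: [0.5769, -0.0294, 0.1126]
eef_rot: [[0.989, -0.15, -0.003], [-0.15, -0.989, 0.0], [-0.003, 0.0, -1.0]]
force: [0.2, 0.1, -1.1]
width: 0.0138
gripper_force: 58.8
```

```bash
python3 - <<'E'
from h import *
s=status.observe(); print(s['t'],s['eef_pos'],s['width'],s['force'])
print(to_tool(np.array([.5770,-.0289,.0])-s['eef_pos']))
cv2.imwrite("pics/al.png",np.hstack([cv2.resize(capture("wrist")[90:290,155:355],(400,400)),cv2.resize(capture("scene")[145:245,190:290],(400,400),interpolation=cv2.INTER_CUBIC)]))
for c in("wrist","scene"):
  for q in ("pin","upper_hole"): print([(np.round(d['location'],4),round(d['conf'],2)) for d in models.tip_of(c,q)[:2]])
E
```

```text
12.4167 [ 0.57686527 -0.02942577  0.11262749] 0.01375234344748602 [ 0.20775832  0.13589054 -1.09963867]
[ 0.000445   -0.00056875  0.11262648]
[(array([ 0.5748, -0.0287,  0.0677]), 0.92)]
[(array([ 0.576 , -0.0285,  0.0525]), 0.84)]
[(array([ 0.5751, -0.0332,  0.0671]), 0.45)]
[(array([ 0.5789, -0.0281,  0.0521]), 0.8)]
```

View pics/al.png

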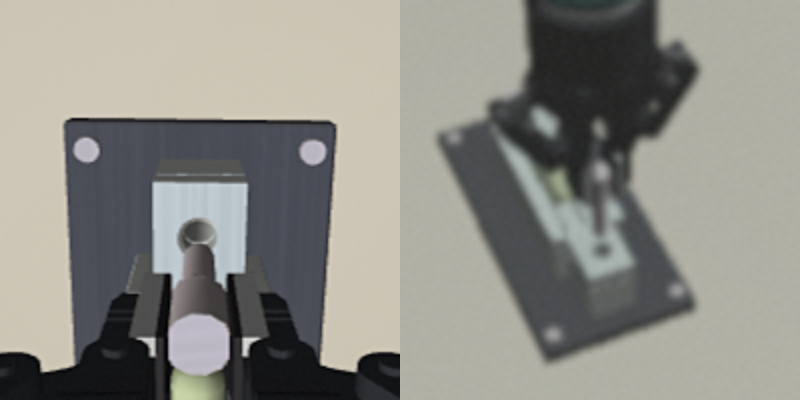

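```bash
python3 - <<'E'
from h import *
s=status.observe(); e=np.array(s['eef_pos'])
img=capture("wrist"); 
h=ray("wrist",(253.8,207.5),.054); p=ray("wrist",(254.3,262),e[2]+.0185)
print("hole",to_tool(h-e),"pinhead",to_tool(p-e))
# predicted image of pin foot rim (taper ~ r 3-5) vs seen tip at v~90+122=212
print(proj("wrist",e+np.array(s['eef_rot'])@[0,0,.0435]),proj("wrist",e+np.array(s['eef_rot'])@[.005,0,.04]))
E
```

```text
hole [2.94365091e-05 6.61316560e-04 6.08790544e-02] pinhead [-1.96288253e-05  1.01415845e-03 -1.84999754e-02]
[252.72771476 215.8112581 ] [252.69154288 210.14397374]
```

Emit:
{"op": "jog_arm", "data": {
  "fingers": [-1,-1,-1,-1,-1,-1],
  "travel": [
    [0,0,0.006],
    [0,0,0.006],
    [0,0,0.005],
    [0,0,0.005],
    [0,0,0.004],
    [0,0,0]
  ],
  "dr": [
    [0,0,0],
    [0,0,0],
    [0,0,0],
    [0,0,0],
    [0,0,0],
    [0,0,0]
  ]
}}

```text
t: 13.27
eef_pos: [0.5772, -0.0292, 0.0868]
eef_rot: [[0.988, -0.153, -0.002], [-0.153, -0.988, 0.0], [-0.002, 0.0, -1.0]]
force: [0.5, 0.1, -1.7]
width: 0.0139
gripper_force: 58.8
```

Emit:
{"op": "jog_arm", "data": {
  "fingers": [-1,-1,-1,-1,-1,-1,-1],
  "travel": [
    [0,0,0.005],
    [0,0,0.005],
    [0,0,0.005],
    [0,0,0.005],
    [0,0,0.003],
    [0,0,0.002],
    [0,0,0]
  ],
  "dr": [
    [0,0,0],
    [0,0,0],
    [0,0,0],
    [0,0,0],
    [0,0,0],
    [0,0,0],
    [0,0,0]
  ]
}}

```text
t: 13.85
eef_pos: [0.5775, -0.0292, 0.0627]
eef_rot: [[0.988, -0.153, -0.001], [-0.153, -0.988, 0.0], [-0.001, 0.0, -1.0]]
force: [0.9, -0.4, -0.8]
width: 0.0139
gripper_force: 58.8
```

Emit:
{"op": "jog_arm", "data": {
  "fingers": [-1,-1,-1,-1,-1],
  "travel": [
    [0,0,0.002],
    [0,0,0.0015],
    [0,0,0.0015],
    [0,0,0.001],
    [0,0,0]
  ],
  "dr": [
    [0,0,0],
    [0,0,0],
    [0,0,0],
    [0,0,0],
    [0,0,0]
  ]
}}

```text
t: 14.27
eef_pos: [0.5782, -0.0293, 0.0594]
eef_rot: [[0.988, -0.153, 0.001], [-0.153, -0.988, -0.0], [0.001, 0.0, -1.0]]
force: [-7.1, -0.2, 10.8]
width: 0.0134
gripper_force: 60.1
```

Emit:
{"op": "jog_arm", "data": {
  "fingers": [1,1,1,1,1,1,1,1,1],
  "travel": [
    [0,0,0],
    [0,0,0],
    [0,0,0],
    [0,0,0],
    [0,0,0],
    [0,0,-0.02],
    [0,0,-0.03],
    [0,0,-0.03],
    [-0.02,0,0]
  ],
  "dr": [
    [0,0,0],
    [0,0,0],
    [0,0,0],
    [0,0,0],
    [0,0,0],
    [0,0,0],
    [0,0,0],
    [0,0,0],
    [0,0,0]
  ]
}}

```text
t: 15.02
eef_pos: [0.5623, -0.0269, 0.1444]
eef_rot: [[0.988, -0.153, 0.012], [-0.153, -0.988, -0.001], [0.012, -0.0, -1.0]]
force: [1.9, -0.1, 1.7]
width: 0.0855
gripper_force: 0.0
```

```bash
python3 - <<'E'
from h import *
s=status.observe(); e=s['eef_pos'];print(s['t'],e,s['width'],s['force'])
print("hinge->",to_tool(np.array([.422,-.006,0])-e))
cv2.imwrite("pics/in.png",np.hstack([cv2.resize(capture("wrist"),(400,300)),cv2.resize(capture("scene")[145:245,190:300],(330,300),interpolation=cv2.INTER_CUBIC)]))
for c in("wrist","scene"):
  for q in ("pin",): print([(np.round(d['location'],4),round(d['conf'],2)) for d in models.tip_of(c,q)[:2]],[np.round(d['location'],4) for d in models.spot_in(c,q)[:2]])
E
```

```text
15.0167 [ 0.56226497 -0.02689277  0.14435124] 0.085470507210435 [ 1.90425143 -0.05281312  1.70193654]
hinge-> [-0.14356112  0.00086289  0.14260964]
[(array([ 0.5767, -0.0306,  0.0145]), 0.81), (array([0.5515, 0.002 , 0.0357]), 0.66)] [array([ 0.5797, -0.0286,  0.0771])]
[(array([ 0.5765, -0.0338,  0.0145]), 0.53), (array([ 0.4961, -0.0134, -0.0025]), 0.22)] [array([ 0.5796, -0.0404,  0.0748])]
```

View pics/in.png

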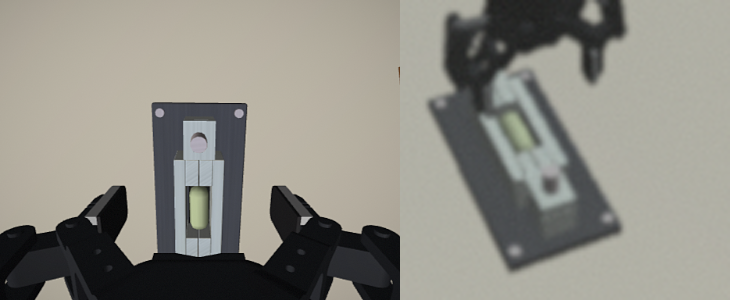

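Emit:
{"op": "jog_arm", "data": {
  "fingers": [1,1,1,1,1,1,1,1],
  "travel": [
    [-0.02,0,0],
    [-0.021,0,0],
    [0,0,0],
    [0,0,0.03],
    [0,0,0.03],
    [0,0,0.03],
    [0,0,0.012],
    [0,0,0]
  ],
  "dr": [
    [0,0,0],
    [0,0,0],
    [0,0,0],
    [0,0,0],
    [0,0,0],
    [0,0,0],
    [0,0,0],
    [0,0,0]
  ]
}}

```text
t: 15.98
eef_pos: [0.5155, -0.0198, 0.0315]
eef_rot: [[0.988, -0.153, -0.007], [-0.153, -0.988, 0.001], [-0.007, 0.0, -1.0]]
force: [0.3, 0.3, -0.4]
width: 0.0852
gripper_force: 0.0
```

Emit:
{"op": "jog_arm", "data": {
  "fingers": [1,1,-1,-1,-1,-1,-1,-1,-1,-1],
  "travel": [
    [0,0,0.007],
    [0,0,0],
    [0,0,0],
    [0,0,0],
    [0,0,0],
    [0,0,0],
    [0,0,0],
    [0,0,0],
    [0,0,0],
    [0,0,0]
  ],
  "dr": [
    [0,0,0],
    [0,0,0],
    [0,0,0],
    [0,0,0],
    [0,0,0],
    [0,0,0],
    [0,0,0],
    [0,0,0],
    [0,0,0],
    [0,0,0]
  ]
}}

```text
t: 16.82
eef_pos: [0.5183, -0.0202, 0.0299]
eef_rot: [[0.988, -0.153, 0.002], [-0.153, -0.988, -0.0], [0.002, -0.0, -1.0]]
force: [-3.2, -0.5, 5.8]
width: 0.0508
gripper_force: 65.2
```

Emit:
{"op": "jog_arm", "data": {
  "fingers": [-1,-1,-1,-1],
  "travel": [
    [0,0,0],
    [0,0,0],
    [0,0,0],
    [0,0,0]
  ],
  "dr": [
    [0,0,0],
    [0,0,0],
    [0,0,0],
    [0,0,0]
  ]
}}

```text
t: 17.15
eef_pos: [0.5183, -0.0202, 0.0299]
eef_rot: [[0.988, -0.153, 0.002], [-0.153, -0.988, -0.0], [0.002, -0.0, -1.0]]
force: [-2.7, -1.2, 6.1]
width: 0.0506
gripper_force: 65.2
```

```bash
python3 - <<'E'
from h import *
cv2.imwrite("pics/end.png",np.hstack([cv2.resize(capture("wrist"),(400,300)),cv2.resize(capture("scene")[125:295,95:285],(335,300),interpolation=cv2.INTER_CUBIC)]))
for c in("wrist","scene"):
  for q in ("pin",): print([(np.round(d['location'],4),round(d['conf'],2)) for d in models.tip_of(c,q)[:2]])
s=status.observe(); print(s['t'],s['eef_pos'],s['width'],s['gripper_force'],s['force'],s['torque'])
E
```

```text
[(array([ 0.5784, -0.0319,  0.0163]), 0.86)]
[(array([0.5513, 0.0009, 0.0348]), 0.68), (array([ 0.5781, -0.0321,  0.0115]), 0.42)]
17.35 [ 0.5183033  -0.02016961  0.02986174] 0.05046651773968501 65.19567489624023 [-3.51004313 -0.10643953  6.40353651] [ 0.12675556  0.30645758 -0.31294322]
```

View pics/end.png

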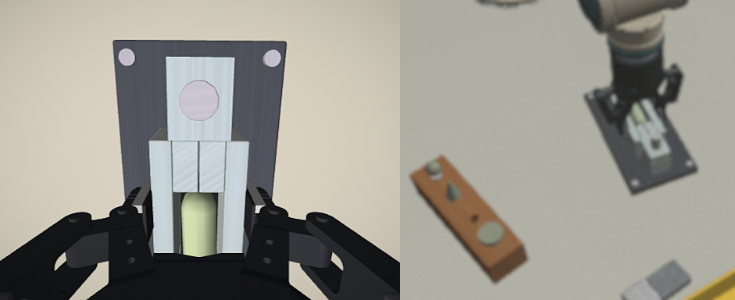

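The jig is shut and the pin's head sits flush on the tongue. Both halves are gripped at 65 N, the stone is inside, and the other points are still in the stand.

```bash
python3 -c "
from bench import order
print(order.sign_off())"
```

```text
the job is handed in; nothing more can be done
None
```

The jig is shut around the stone, the pin is fully home with its head on the tongue, and the job is handed in at about 17 s with the gripper still squeezing both halves at about 65 N; no verdict was returned.

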